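# Clamp a cooler cassette under the spring gate

### The arm

A 6-joint arm with a two-finger parallel gripper is mounted at the origin on the work surface. World frame = base frame: x ahead of the robot, y to its left, z up, the work surface at z = 0. Lengths are in m, angles in rad, forces in N, time in s.
With the tool pointing down it reaches from about 0.3 to 0.75 m from the base axis. Payload 8.5 kg.
Tool frame: the origin (TCP) lies at the very end of the fingers, on their centre line; the grasp point (between the pads) lies behind it (arm.hold_point_z is the z of the grasp point in the tool frame, in m); z points along the fingers, y is the line along which they close (so a half turn about z gives the same grasp; the last joint's range is limited). The gripper opens to 85 mm and grips with 20 to 120 N. Pads are 22 mm wide; open, the fingers measure 114 mm over their backs; the gripper's body (76 mm by 85 mm) begins 54 mm behind the grasp point. The pads swing forward as they close: fully open they stand 13 mm farther back than shut.
Start: joints at [-1.432, 0.381, 1.297, -0, 1.464, -0.215], TCP at [0.191, -0.516, 0.231] pointing down, gripper open.
Joint ranges: [-3.11, 3.11], [-0.89, 2.33], [0.22, 2.48], [-1.42, 4.56], [0.17, 2.85], [-2.88, 2.88]. Speed limits (rad/s): [2.39, 2.39, 3.14, 3.14, 3.14, 3.14].

### API

Orientations are given as a unit quaternion [x, y, z, w].
In Python, from cell import arm gives the robot as it stands. The module is installed in compiled form; this text tells all that it offers.
- The arm moves only by the tool play_rows, never from a script. Its argument "commands" is a list of rows, each an object of numbers: "wx", "wy", "wz": the turn, a rotation vector about the tool's x, y, z each as a share of 60 degrees, from -1 to 1; "x", "y", "z": the shift along the tool's x, y, z each as a share of 0.075 m, from -1 to 1; "grip": the opening, from -1 (shut) to 1 (fully open). In form: [{"wx": .., "wy": .., "wz": .., "x": .., "y": .., "z": .., "grip": ..}, ...]. A call has 1 to 20 rows; each row shifts and turns the commanded pose from where the row before left it, along the tool's axes as they then stand; what a row does not reach is not made up. A row lasts 1/12 s, in which the tool goes at most 41.7 mm and 7.16 degrees, less where a joint would pass 70% of its speed; a pose out of reach is approached as far as the arm can. A call with a number of a shift or a turn outside -1 to 1 is refused whole. A call with a gripper value outside its range is refused whole. The fingers move at their own pace and stop on an object; "newtons" is the grip in N (left out, the last holds). Time passes only in rows, so rows that do not move let the fingers close. It gives the time, the measured TCP pose, the force, the opening and the grip force at its end, in the units of the state.
- arm.observe(): the state, without advancing time (a new reading comes with each control period).
- arm.capture(name): name is "scene" or "top" or "wrist"; returns the picture (420x560x3 uint8, red, green, blue); there is no depth.
- arm.get_calibration(name): a dict with "K" (3x3 intrinsics, pixels), "T" (4x4, takes a point from camera to world coordinates). Camera axes: x right, y up, looking along -z (the intrinsics and any distortion apply to the point x, -y, -z); pixel columns grow to the right and rows downward; lengths in m; the calibration is good to about 2 mm. A picture is of the moment at which its call begins: read the wrist's pose just before it. get_calibration takes no time and is no camera call; for the wrist camera it gives the pose at the moment of the call.
- arm.hand_in(): hands the job in; it is judged then, once.
The state is a dict: "clock": time; "q": joint angles; "qd": joint speeds; "effort": joint torques, N m; "eef_pos": TCP position; "ee_rot": TCP orientation; "ft_force": force on the tool from outside, world axes, zero at the start; "torque": the same for the moment, N m; "finger_gap": finger opening in m; "gripper_force": force on a finger pad.
Only numpy, scipy, OpenCV 4.12 (cv2) and the standard library are available. Lean on these libraries where they do the work, as an engineer would, in place of code of your own. Each camera call takes 0.05 s, during which the arm holds its last target. There are 200 camera calls.

### The job

Take the cooler cassette with the pull tab out of the grey bin and fit it in the steel cradle: hook its tab end under the two claws at a tilt and swing the other end down until it lies flat and fully home. Then wind the spring gate down over it, hold it hard down and push its slide bolt well under the keeper, so that the gate stays shut when you let go. Leave the other things on the bench where they are.

Things in the scene. Friction and masses are not known exactly. Their poses are not given: they have to be found in the camera images.
- cassette: Cooler core in an aluminium frame: plate 150 (x) x 60 (y) x 24 (z) mm, about 0.15 kg. Origin: centre of its underside, z up out of the tabbed face. The pull tab stands on the top face at its +x end. Starts flat in the bin, where only the tab can be gripped. Out on the open bench it can be gripped across its 60 mm sides near the other (-x) end.
- tab_top (a point): Centre of the top of the pull tab, 63 along +x and 54 above the cassette's origin. The tab is 22 (x) x 12 (y) x 30 mm high, on the plate's top face (24 to 54 above the underside); grip it across its 12 mm, along y. Site axes are the cassette's.
- bin: Grey open bin 174 x 84 x 36 mm outside, walls and floor 4, fixed. Origin: centre of its underside. The cassette lies in it with about 8 mm to spare all round, its x along the bin's x: no room for a finger beside it. The bench between bin and cradle, at their distance from the robot, is bare: room to put the cassette down, its x pointing away from the robot.
- cradle: Steel clamping cradle, fixed; base plate x -98 to 98, y -93 to 57, 8 thick, with an arm out to y 131 under the gate's hinge. Origin: underside of the base, below the centre of the seated cassette; claws at its +x end. The cassette lies on a deck 44 wide, top at z 30. Side rails |y| 34 to 38, x 0 to 50, top at z 40. Beside the cassette's -x end it is free for fingers down to the base.
- home (a point): Where the cassette's origin must come, at (0, 0, 30) in the cradle's frame, axes as the cradle's, cassette axes along them (tab end towards +x). About 2 mm play at each end, 4 mm on each side.
- claws (a point): Middle between the two claws at the height of their undersides, at (70, 0, 59) in the cradle's frame. Each claw: x 59 to 84, |y| 12 to 30, z 59 to 73. Wall behind and below them, inner face at x 77. The tab comes to stand in the 24 mm gap between the claws, where there is no room for fingers beside it.
- near_wall (a point): Middle of the top edge of the near wall's inner face, at (-77.5, 0, 44) in the cradle's frame; 6 thick, 40 wide, 14 above the deck. The cassette cannot slide in level: its tab end goes under the claws some 8 to 12 degrees low until it meets the far wall, then the -x end swings down inside this wall.
- gate_hinge (a point): Point on the gate's hinge axis, at (-45, 115, 62) in the cradle's frame; the axis runs along the cradle's x. Site axes are the cradle's. Hinge cheeks stand at y 105 to 125, x -68 to -22, up to z 72.
- gate (a joint): Angle of the spring gate: 0 shut on its hard stop (arm level, pointing to the cradle's -y, just above the cassette's -x end), 1.6 at rest, upright. A torsion spring (0.95 N m/rad, relaxed at 2.4) always drives it open: about 12 N at the paddle when shut. Arm 24 wide, 10 thick, centred on the hinge axis.
- paddle (a point): On the face of the flat crosswise paddle at the gate's end, 180 from the hinge axis and 5 off the arm's mid-plane, in line with the arm. Site axes turn with the gate. The paddle spans 161 to 199 from the axis; shut, it spans the cradle's x -71 to 7, its top at z 67. Upright, this face looks to the cradle's +y: push it there and follow it over and down.
- bolt (a joint): Travel of the slide bolt on the paddle's face: 0 drawn, 0.026 fully shot. It slides along the cradle's +x, moves at a push of some 2 N, stays where left. Shot with the gate shut, its nose (8 thick, 14 wide) goes under the keeper's roof; with the paddle more than about 2 mm high the nose butts on the roof.
- thumb_block (a point): Middle of the pushing (-x) face of the block on the bolt: 12 thick along x, 24 wide, top 26 above the paddle's face. Gate shut and bolt drawn, it is at (-33, -65, 80) in the cradle's frame. The paddle is bare for 38 mm on its -x side: there a closed hand can press down and then push the block along +x without letting the gate up.
- keeper_mouth (a point): Mouth of the keeper on the cradle's base, at (19, -65, 72) in its frame; its 8 mm roof has its underside at z 78, so the bolt has 3 mm to spare under it with the gate shut. The drawn bolt's nose is 6 mm short of the mouth.
- spool: Bystander: white plastic wire spool, 56 across, 42 tall; origin under its centre.
- cup: Bystander: white paste cup, 68 across, 50 tall; origin under its centre.
- bottle: Bystander: blue bottle, 60 across, 160 tall; origin under its centre.
- brush: Bystander: hand brush lying flat.
- driver: Bystander: screwdriver lying flat.
- offcut: Bystander: short cooler core 90 x 60 x 24 without any tab, not wanted.
- can: Bystander: plain steel can, 66 across, 90 tall; origin under its centre.

How it is judged:
By the outcome, as a careful person would: the job done as asked, in the order asked, and still so for the second after the job is handed in, with the robot touching nothing.
It also fails if it takes over 72 s, if anything falls off the work surface, if the arm or the gripper's body presses on something with over 40 N, if the wrist force passes 120 N, or if a joint passes its speed limit or range.

## Working session

There is one attempt and no reset: what is moved stays moved. The work goes in short steps, Python scripts to look and compute and a tool call to move; the robot and the scene stay as the last step left them, time stands still between calls to the robot, and variables do not carry over. Pictures are saved under pics/ and viewed, at most 10 in all, crops included, and the job is handed in when it is done.

Besides the shell and the picture viewer there is one more tool, called after "Request:" as name([rows], argument=value, ...), one row to a line, values as JSON. play_rows: Moves the arm, as the interface text tells. Shift numbers are shares of 0.075 m and turn numbers shares of 60 degrees, none past 1 either way. Its arguments: {"type":"object","properties":{"commands":{"type":"array","items":{"type":"object","properties":{"wx":{"type":"number"},"wy":{"type":"number"},"wz":{"type":"number"},"x":{"type":"number"},"y":{"type":"number"},"z":{"type":"number"},"grip":{"type":"number"}}}},"newtons":{"type":"number"}},"required":["commands"]}

```bash
mkdir -p pics; python3 - <<'E'
from cell import arm
import cv2,numpy as np
np.set_printoptions(precision=4,suppress=True)
print(arm.observe(), arm.hold_point_z)
for n in("scene","top"):
    im=arm.capture(n); cv2.imwrite(f"pics/{n}0.png",im[:,:,::-1]); c=arm.get_calibration(n); print(n,c)
E
```

```text
{'clock': 0.0, 'q': array([-1.4323,  0.3812,  1.2982, -0.    ,  1.4636, -0.2153]), 'qd': array([ 0.0018,  0.0017, -0.0004, -0.0002, -0.0004, -0.0009]), 'effort': array([ -0.0014, -44.8466, -23.1282,  -0.0002,   0.0047,  -0.    ]), 'eef_pos': array([ 0.1905, -0.5157,  0.2307]), 'ee_rot': array([ 0.9844,  0.176 ,  0.    , -0.0007]), 'ft_force': array([-0.5433,  0.4745,  0.5053]), 'torque': array([0.0036, 0.0183, 0.0681]), 'gripper_force': 0.0, 'finger_gap': 0.08539758594193556} -0.0187
scene {'K': array([[445.798 ,   0.    , 272.6293],
       [  0.    , 445.798 , 206.009 ],
       [  0.    ,   0.    ,   1.    ]]), 'T': array([[-0.2489, -0.7937,  0.5551,  1.2012],
       [ 0.9685, -0.1969,  0.1527,  0.1827],
       [-0.0119,  0.5756,  0.8177,  1.0779],
       [ 0.    ,  0.    ,  0.    ,  1.    ]])}
top {'K': array([[508.9588,   0.    , 279.227 ],
       [  0.    , 508.9588, 220.8687],
       [  0.    ,   0.    ,   1.    ]]), 'T': array([[-0.0038,  0.9942, -0.1073,  0.4007],
       [-1.    , -0.0043, -0.0045, -0.0052],
       [-0.0049,  0.1073,  0.9942,  1.3815],
       [ 0.    ,  0.    ,  0.    ,  1.    ]])}
```

View pics/top0.png

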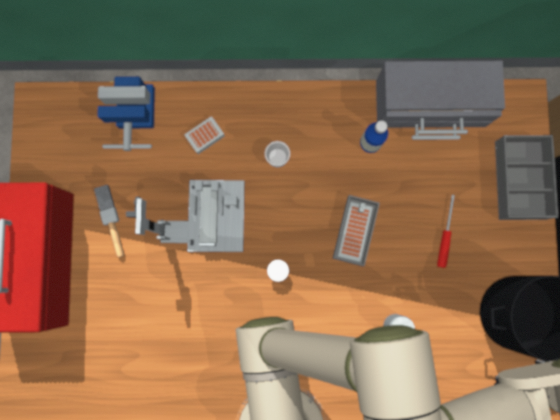

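View pics/scene0.png

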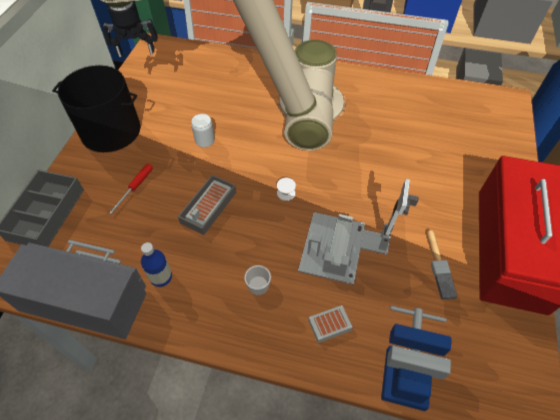

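The top view shows the bin near (356,230), its tab at about (364,207), and the cradle near (215,215) with its hinge to the left. The scene view shows the gate standing upright. I'll enlarge both areas next.

```bash
cat > h.py <<'E'
import numpy as np
from cell import arm
np.set_printoptions(precision=4,suppress=True)
def ray(n,u,v):
    c=arm.get_calibration(n);K,T=c["K"],c["T"]
    d=np.array([(u-K[0,2])/K[0,0],-(v-K[1,2])/K[1,1],-1]);return T[:3,3],T[:3,:3]@d
def onz(n,u,v,z):
    o,d=ray(n,u,v);return o+d*(z-o[2])/d[2]
def proj(n,P):
    c=arm.get_calibration(n);K,T=c["K"],c["T"]
    p=T[:3,:3].T@(np.array(P)-T[:3,3]);return K[0,0]*p[0]/-p[2]+K[0,2],K[1,1]*-p[1]/-p[2]+K[1,2]
def tri(a,b):
    (o1,d1),(o2,d2)=ray(*a),ray(*b);A=np.c_[d1,-d2];s=np.linalg.lstsq(A,o2-o1,rcond=None)[0]
    p,q=o1+d1*s[0],o2+d2*s[1];return (p+q)/2,np.linalg.norm(p-q)
E
python3 - <<'E'
import cv2,numpy as np
t=cv2.imread("pics/top0.png")
a=cv2.resize(t[165:270,120:255],None,fx=5,fy=5,interpolation=cv2.INTER_CUBIC)
cv2.imwrite("pics/cr.png",a)
s=cv2.imread("pics/scene0.png")
b=cv2.resize(t[190:270,325:385],None,fx=6.5,fy=6.5,interpolation=cv2.INTER_CUBIC)
c=cv2.resize(s[170:235,175:240],None,fx=6,fy=6,interpolation=cv2.INTER_CUBIC)
o=np.zeros((520,790,3),np.uint8);o[:b.shape[0],:b.shape[1]]=b;o[:390,400:790]=c
cv2.imwrite("pics/bin.png",o)
from h import *
for n,L in(("top",[(335,262),(366,266),(377,201),(347,197),(187,181),(244,181),(242,251),(187,251)]),):
    for p in L: print(p,onz(n,*p,.036 if p[0]>300 else .008))
E
```

```text
(335, 262) [ 0.4363 -0.1457  0.036 ]
(366, 266) [ 0.4255 -0.227   0.036 ]
(377, 201) [ 0.5981 -0.2602  0.036 ]
(347, 197) [ 0.6093 -0.1804  0.036 ]
(187, 181) [0.6599 0.2533 0.008 ]
(244, 181) [0.6592 0.097  0.008 ]
(242, 251) [0.4676 0.1017 0.008 ]
(187, 251) [0.4682 0.2503 0.008 ]
```

View pics/cr.png

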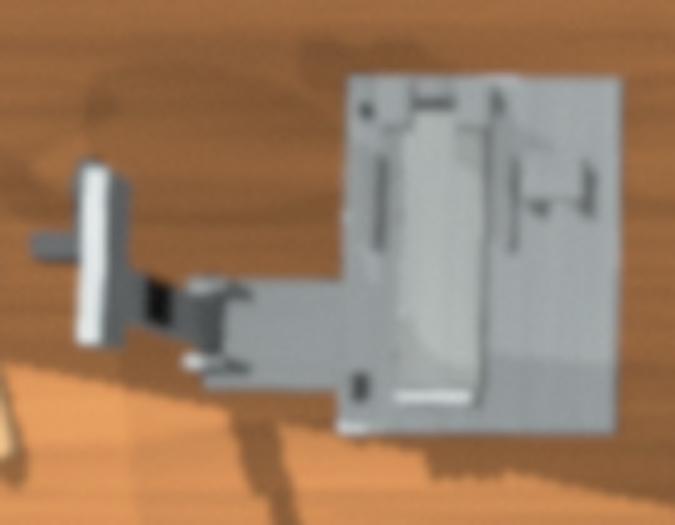

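View pics/bin.png

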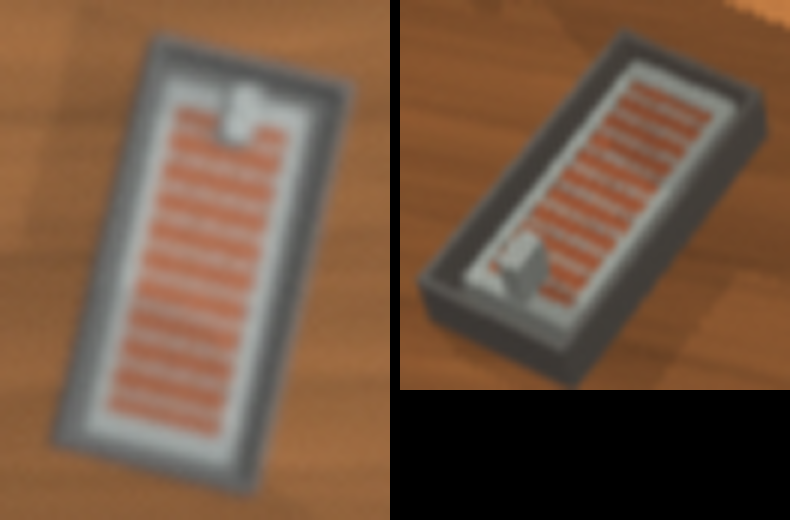

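Bin crop: outer corners are TL (155,35), TR (352,88), BR (252,492) and BL (55,445), with the tab top near (245,95). Cradle crop: base corners are TL (348,75), TR (621,78), BR (615,433) and BL (338,430). I'll fit poses to these.

```bash
cat >> h.py <<'E'
def fit(M,W):  # 2D rigid fit model->world: yaw, t, residuals
    M,W=np.array(M,float),np.array(W)[:,:2];m,w=M.mean(0),W.mean(0);a,b=M-m,W-w
    y=np.arctan2((a[:,0]*b[:,1]-a[:,1]*b[:,0]).sum(),(a*b).sum());R=np.array([[np.cos(y),-np.sin(y)],[np.sin(y),np.cos(y)]])
    t=w-R@m;return y,t,np.linalg.norm(M@R.T+t-W,axis=1)
E
python3 - <<'E'
from h import *
f=lambda p,o,s:(o[0]+(p[0]+.5)/s-.5,o[1]+(p[1]+.5)/s-.5)
B=lambda p,z:onz("top",*f(p,(325,190),6.5),z)
C=lambda p,z:onz("top",*f(p,(120,165),5),z)
y,t,r=fit([(.087,.042),(.087,-.042),(-.087,-.042),(-.087,.042)],[B(p,.036) for p in((155,35),(352,88),(252,492),(55,445))]);print("bin",np.degrees(y),t,r)
y,t,r=fit([(.075,.03),(.075,-.03),(-.075,-.03),(-.075,.03)],[B(p,.028) for p in((165,75),(320,103),(230,468),(86,430))]);print("cas",np.degrees(y),t,r, t+.063*np.array([np.cos(y),np.sin(y)]))
print("tab",B((245,95),.058))
y,t,r=fit([(.098,.057),(.098,-.093),(-.098,-.093),(-.098,.057)],[C(p,.008) for p in((348,75),(621,78),(615,433),(338,430))]);print("cradle",np.degrees(y),t,r)
print("deck near wall", C((393,397),.044),C((471,397),.044))
print("spool",onz("top",278,270,.042),"cup",onz("top",277,154,.05))
c=arm.get_calibration("wrist");print(c,arm.observe()["eef_pos"])
E
```

```text
bin -14.789559628696207 [ 0.5203 -0.2024] [0.0005 0.0015 0.0021 0.0011]
cas -14.033072293636115 [ 0.5193 -0.2022] [0.0021 0.0042 0.0019 0.001 ] [ 0.5804 -0.2175]
tab [ 0.5866 -0.2172  0.058 ]
cradle -0.7862180923656749 [0.5656 0.1917] [0.0006 0.001  0.0007 0.0009]
deck near wall [0.4847 0.2143 0.044 ] [0.4846 0.1733 0.044 ]
spool [0.4158 0.0045 0.042 ] cup [0.724  0.0061 0.05  ]
{'K': array([[374.0642,   0.    , 279.0875],
       [  0.    , 374.0642, 209.4685],
       [  0.    ,   0.    ,   1.    ]]), 'T': array([[ 0.3463,  0.8908,  0.2941,  0.2661],
       [-0.9381,  0.3293,  0.1071, -0.4896],
       [-0.0015, -0.313 ,  0.9498,  0.3731],
       [ 0.    ,  0.    ,  0.    ,  1.    ]])} [ 0.1905 -0.5157  0.2308]
```

```bash
cat >> h.py <<'E'
from scipy.spatial.transform import Rotation as Ro
def down(yaw,pitch=0): # tool pointing down, tool x at yaw deg; pitch>0: +x end of the held thing low
    return Ro.from_euler('z',yaw,degrees=True)*Ro.from_euler('y',pitch,degrees=True)*Ro.from_quat([1,0,0,0])
def go(P,R=None):  # total shift/turn in units from the present pose
    s=arm.observe();R0=Ro.from_quat(s["ee_rot"]);sh=R0.inv().apply(np.array(P)-s["eef_pos"])/.075
    print("shift",sh,"rows",np.linalg.norm(sh)*75/41.7)
    if R is not None:
        w=np.degrees((R0.inv()*R).as_rotvec())/60;print("turn",w,"rows",np.linalg.norm(w)*60/7.16, "| shift after turn",R.inv().apply(np.array(P)-s["eef_pos"])/.075)
Yc,Oc=-0.79,np.array([.5656,.1917,0])
def cr(x,y,z): return Oc+Ro.from_euler('z',Yc,degrees=True).apply(np.array([x,y,z])/1000)
def st():
    s=arm.observe();print(s["clock"],s["eef_pos"],Ro.from_quat(s["ee_rot"]).as_matrix().T.round(3).tolist(),"F",s["ft_force"],"gap",s["finger_gap"],s["gripper_force"],"q",s["q"])
E
python3 -c "
from h import *
go([.583,-.217,.16],down(-14.5))"
```

```text
shift [ 6.2885 -1.9214  0.9479] rows 11.948736670659917
turn [-0.0013  0.0001  0.5795] rows 4.856242883113889 | shift after turn [ 4.0694 -5.1658  0.9436]
```

Request:
play_rows([
  {"x": 0.449,"y": -0.137,"z": 0.068,"grip": -0.2},
  {"x": 0.449,"y": -0.137,"z": 0.068,"grip": -0.2},
  {"x": 0.449,"y": -0.137,"z": 0.068,"grip": -0.2},
  {"x": 0.449,"y": -0.137,"z": 0.068,"grip": -0.2},
  {"x": 0.449,"y": -0.137,"z": 0.068,"grip": -0.2},
  {"x": 0.449,"y": -0.137,"z": 0.068,"grip": -0.2},
  {"x": 0.449,"y": -0.137,"z": 0.068,"grip": -0.2},
  {"x": 0.449,"y": -0.137,"z": 0.068,"grip": -0.2},
  {"x": 0.449,"y": -0.137,"z": 0.068,"grip": -0.2},
  {"x": 0.449,"y": -0.137,"z": 0.068,"grip": -0.2},
  {"x": 0.449,"y": -0.137,"z": 0.068,"grip": -0.2},
  {"x": 0.449,"y": -0.137,"z": 0.068,"grip": -0.2},
  {"x": 0.449,"y": -0.137,"z": 0.068,"grip": -0.2},
  {"x": 0.449,"y": -0.137,"z": 0.068,"grip": -0.2},
  {"wz": 0.116,"grip": -0.2},
  {"wz": 0.116,"grip": -0.2},
  {"wz": 0.116,"grip": -0.2},
  {"wz": 0.116,"grip": -0.2},
  {"wz": 0.116,"grip": -0.2},
  {"grip": -0.2},
], newtons=80)

```text
schema error: expected keys wx, wy, wz, x, y, z, grip
```

```bash
python3 - <<'E'
from h import *
import cv2
st();go([.583,-.217,.16],down(-14.5))
im=arm.capture("wrist");cv2.imwrite("pics/w1.png",im[:,:,::-1])
for z in(.058,.028): print(proj("wrist",[.583,-.217,z]))
E
```

```text
0.1 [ 0.1905 -0.5157  0.2308] [[0.938, 0.346, 0.0], [0.346, -0.938, -0.001], [-0.0, 0.001, -1.0]] F [-0.4725 -0.4177  0.2034] gap 0.08526928609307309 0.0 q [-1.4323  0.3811  1.2982  0.      1.4636 -0.2153]
shift [ 6.2885 -1.9214  0.9479] rows 11.948736670659917
turn [-0.0013  0.0001  0.5795] rows 4.856242883113889 | shift after turn [ 4.0694 -5.1658  0.9436]
(np.float64(-28.71172036334059), np.float64(-785.756074937745))
(np.float64(14.053021266987344), np.float64(-664.8077639672612))
```

View pics/w1.png

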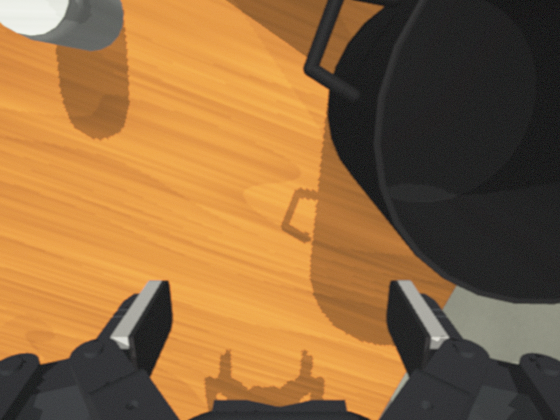

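The move was refused because every row needs all seven keys. The picture is the unmoved start view: the fingers at the bottom, the black pot on the right and the can at upper left.

Request:
play_rows([
  {"wx": 0,"wy": 0,"wz": 0,"x": 0.449,"y": -0.137,"z": 0.068,"grip": -0.2},
  {"wx": 0,"wy": 0,"wz": 0,"x": 0.449,"y": -0.137,"z": 0.068,"grip": -0.2},
  {"wx": 0,"wy": 0,"wz": 0,"x": 0.449,"y": -0.137,"z": 0.068,"grip": -0.2},
  {"wx": 0,"wy": 0,"wz": 0,"x": 0.449,"y": -0.137,"z": 0.068,"grip": -0.2},
  {"wx": 0,"wy": 0,"wz": 0,"x": 0.449,"y": -0.137,"z": 0.068,"grip": -0.2},
  {"wx": 0,"wy": 0,"wz": 0,"x": 0.449,"y": -0.137,"z": 0.068,"grip": -0.2},
  {"wx": 0,"wy": 0,"wz": 0,"x": 0.449,"y": -0.137,"z": 0.068,"grip": -0.2},
  {"wx": 0,"wy": 0,"wz": 0,"x": 0.449,"y": -0.137,"z": 0.068,"grip": -0.2},
  {"wx": 0,"wy": 0,"wz": 0,"x": 0.449,"y": -0.137,"z": 0.068,"grip": -0.2},
  {"wx": 0,"wy": 0,"wz": 0,"x": 0.449,"y": -0.137,"z": 0.068,"grip": -0.2},
  {"wx": 0,"wy": 0,"wz": 0,"x": 0.449,"y": -0.137,"z": 0.068,"grip": -0.2},
  {"wx": 0,"wy": 0,"wz": 0,"x": 0.449,"y": -0.137,"z": 0.068,"grip": -0.2},
  {"wx": 0,"wy": 0,"wz": 0,"x": 0.449,"y": -0.137,"z": 0.068,"grip": -0.2},
  {"wx": 0,"wy": 0,"wz": 0,"x": 0.449,"y": -0.137,"z": 0.068,"grip": -0.2},
  {"wx": 0,"wy": 0,"wz": 0.116,"x": 0,"y": 0,"z": 0,"grip": -0.2},
  {"wx": 0,"wy": 0,"wz": 0.116,"x": 0,"y": 0,"z": 0,"grip": -0.2},
  {"wx": 0,"wy": 0,"wz": 0.116,"x": 0,"y": 0,"z": 0,"grip": -0.2},
  {"wx": 0,"wy": 0,"wz": 0.116,"x": 0,"y": 0,"z": 0,"grip": -0.2},
  {"wx": 0,"wy": 0,"wz": 0.116,"x": 0,"y": 0,"z": 0,"grip": -0.2},
  {"wx": 0,"wy": 0,"wz": 0,"x": 0,"y": 0,"z": 0,"grip": -0.2},
], newtons=80)

```text
clock: 1.82
eef_pos: [0.5829, -0.2175, 0.1596]
ee_rot: [0.992, -0.129, -0.0, -0.0]
ft_force: [0.2, 0.4, 1.0]
finger_gap: 0.0344
gripper_force: 0.0
```

```bash
python3 - <<'E'
from h import *
import cv2
st();go([.583,-.217,.16],down(-14.5))
im=arm.capture("wrist");cv2.imwrite("pics/w2.png",im[:,:,::-1])
for z in(.058,.028): print(proj("wrist",[.583,-.217,z]))
E
```

```text
1.8167 [ 0.5829 -0.2175  0.1596] [[0.967, -0.255, -0.001], [-0.255, -0.967, -0.0], [-0.001, 0.0, -1.0]] F [0.1745 0.4411 0.9777] gap 0.03443663277243253 0.0 q [-0.5472  0.5619  1.1993 -0.      1.3811  1.2814]
shift [-0.0002 -0.0072 -0.0054] rows 0.01614917731858973
turn [-0.0002  0.0006 -0.0045] rows 0.03821667266279186 | shift after turn [-0.0001 -0.0072 -0.0054]
(np.float64(276.1975064132877), np.float64(210.03745832519982))
(np.float64(276.48020305830397), np.float64(197.64702795944538))
```

View pics/w2.png

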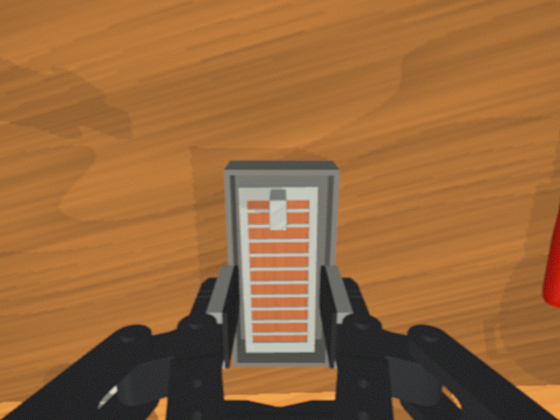

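The tab top is at (278,214), about 3 mm nearer than the first estimate, and its yaw agrees.

```bash
python3 - <<'E'
from h import *
import cv2
p=onz("wrist",278,214.5,.058);print(p)
w=[onz("wrist",*q,.028) for q in((238,188),(317,187),(313.5,352),(246,352.5))]
y,t,r=fit([(.075,.03),(.075,-.03),(-.075,-.03),(-.075,.03)],w);print(np.degrees(y),t,r,t+.063*np.array([np.cos(y),np.sin(y)]))
go([p[0],p[1],.033],down(-14.5))
E
```

```text
[ 0.5796 -0.2174  0.058 ]
-13.733693708594455 [ 0.5176 -0.2019] [0.0001 0.0002 0.0003 0.0002] [ 0.5788 -0.2169]
shift [-0.0427  0.009   1.6887] rows 3.038255120551173
turn [-0.0002  0.0005  0.0017] rows 0.015038861595511512 | shift after turn [-0.0436  0.0088  1.6887]
```

Request:
play_rows([
  {"wx": 0,"wy": 0,"wz": -0.012,"x": -0.046,"y": 0.006,"z": 0.4,"grip": -0.2},
  {"wx": 0,"wy": 0,"wz": 0,"x": 0,"y": 0,"z": 0.4,"grip": -0.2},
  {"wx": 0,"wy": 0,"wz": 0,"x": 0,"y": 0,"z": 0.4,"grip": -0.2},
  {"wx": 0,"wy": 0,"wz": 0,"x": 0,"y": 0,"z": 0.3,"grip": -0.2},
  {"wx": 0,"wy": 0,"wz": 0,"x": 0,"y": 0,"z": 0.189,"grip": -0.2},
  {"wx": 0,"wy": 0,"wz": 0,"x": 0,"y": 0,"z": 0,"grip": -1},
  {"wx": 0,"wy": 0,"wz": 0,"x": 0,"y": 0,"z": 0,"grip": -1},
  {"wx": 0,"wy": 0,"wz": 0,"x": 0,"y": 0,"z": 0,"grip": -1},
  {"wx": 0,"wy": 0,"wz": 0,"x": 0,"y": 0,"z": 0,"grip": -1},
  {"wx": 0,"wy": 0,"wz": 0,"x": 0,"y": 0,"z": 0,"grip": -1},
], newtons=100)

```text
clock: 2.7
eef_pos: [0.5799, -0.2174, 0.0343]
ee_rot: [0.993, -0.12, 0.001, 0.0]
ft_force: [-0.3, 0.8, -2.6]
finger_gap: 0.0102
gripper_force: 98.8
```

Request:
play_rows([
  {"wx": 0,"wy": 0,"wz": 0,"x": 0,"y": 0,"z": -0.1,"grip": -1},
  {"wx": 0,"wy": 0,"wz": 0,"x": 0,"y": 0,"z": -0.25,"grip": -1},
  {"wx": 0,"wy": 0,"wz": 0,"x": 0,"y": 0,"z": -0.35,"grip": -1},
  {"wx": 0,"wy": 0,"wz": 0,"x": 0,"y": 0,"z": -0.4,"grip": -1},
  {"wx": 0,"wy": 0,"wz": 0,"x": 0,"y": 0,"z": -0.2,"grip": -1},
  {"wx": 0,"wy": 0,"wz": -0.109,"x": 0,"y": 0,"z": 0,"grip": -1},
  {"wx": 0,"wy": 0,"wz": -0.108,"x": 0,"y": 0,"z": 0,"grip": -1},
  {"wx": 0,"wy": 0,"wz": 0,"x": 0.068,"y": -0.3,"z": 0,"grip": -1},
  {"wx": 0,"wy": 0,"wz": 0,"x": 0.068,"y": -0.45,"z": 0,"grip": -1},
  {"wx": 0,"wy": 0,"wz": 0,"x": 0.068,"y": -0.5,"z": 0,"grip": -1},
  {"wx": 0,"wy": 0,"wz": 0,"x": 0.068,"y": -0.5,"z": 0,"grip": -1},
  {"wx": 0,"wy": 0,"wz": 0,"x": 0.068,"y": -0.45,"z": 0,"grip": -1},
  {"wx": 0,"wy": 0,"wz": 0,"x": 0.068,"y": -0.29,"z": 0,"grip": -1},
  {"wx": 0,"wy": 0,"wz": 0,"x": 0,"y": 0,"z": 0,"grip": -1},
])

```text
clock: 3.87
eef_pos: [0.6131, -0.0266, 0.1319]
ee_rot: [1.0, -0.004, 0.001, -0.0]
ft_force: [0.6, -0.3, -1.8]
finger_gap: 0.0102
gripper_force: 99.0
```

```bash
python3 - <<'E'
from h import *
import cv2
st();go([.613,-.031,.032],down(-.8))
s=arm.capture("scene");w=arm.capture("wrist")
o=np.zeros((420,800,3),np.uint8);o[:,:400]=w[:,80:480];o[:,400:]=cv2.resize(s[60:270,180:380],(400,420));cv2.imwrite("pics/g3.png",o[:,:,::-1])
E
```

```text
3.8667 [ 0.6131 -0.0266  0.1319] [[1.0, -0.009, 0.001], [-0.009, -1.0, -0.001], [0.001, 0.001, -1.0]] F [ 0.6026 -0.3212 -1.7552] gap 0.010247846250291829 99.01897072792053 q [-0.2365  0.5725  1.2662  0.0012  1.3017  1.343 ]
shift [-0.003   0.0602  1.3313] rows 2.396922689830184
turn [-0.0008 -0.0013  0.0048] rows 0.04190947952881871 | shift after turn [-0.0009  0.0591  1.3314]
```

View pics/g3.png

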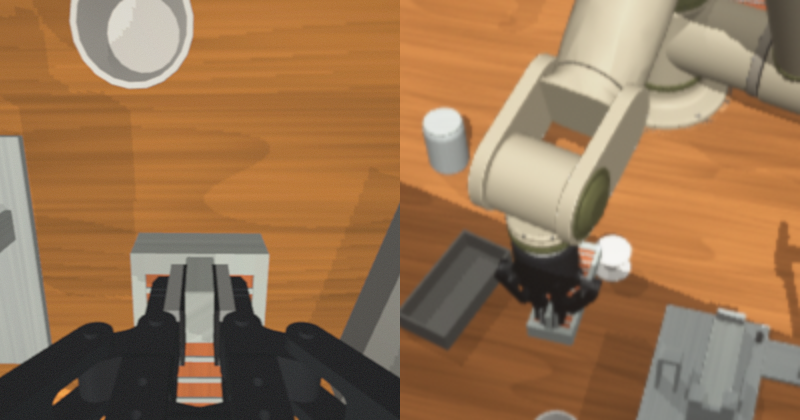

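The cassette is out of the bin and held level, and the bench below it is clear. The spool and cup are untouched. I'll set the cassette down.

Request:
play_rows([
  {"wx": 0,"wy": 0,"wz": 0,"x": 0,"y": 0.06,"z": 0.3,"grip": -1},
  {"wx": 0,"wy": 0,"wz": 0,"x": 0,"y": 0,"z": 0.4,"grip": -1},
  {"wx": 0,"wy": 0,"wz": 0,"x": 0,"y": 0,"z": 0.35,"grip": -1},
  {"wx": 0,"wy": 0,"wz": 0,"x": 0,"y": 0,"z": 0.17,"grip": -1},
  {"wx": 0,"wy": 0,"wz": 0,"x": 0,"y": 0,"z": 0.08,"grip": -1},
  {"wx": 0,"wy": 0,"wz": 0,"x": 0,"y": 0,"z": 0.04,"grip": -1},
  {"wx": 0,"wy": 0,"wz": 0,"x": 0,"y": 0,"z": 0,"grip": -1},
])

```text
clock: 4.55
eef_pos: [0.6128, -0.0362, 0.0307]
ee_rot: [1.0, -0.007, 0.0, 0.0]
ft_force: [-0.2, -0.1, -0.3]
finger_gap: 0.0097
gripper_force: 98.9
```

Request:
play_rows([
  {"wx": 0,"wy": 0,"wz": 0,"x": 0,"y": 0,"z": 0,"grip": -0.2},
  {"wx": 0,"wy": 0,"wz": 0,"x": 0,"y": 0,"z": 0,"grip": -0.2},
  {"wx": 0,"wy": 0,"wz": 0,"x": 0,"y": 0,"z": 0,"grip": -0.2},
  {"wx": 0,"wy": 0,"wz": 0,"x": 0,"y": 0,"z": -0.35,"grip": -0.2},
  {"wx": 0,"wy": 0,"wz": 0,"x": 0,"y": 0,"z": -0.5,"grip": 0.5},
  {"wx": 0,"wy": 0,"wz": 0,"x": -0.3,"y": 0,"z": -0.4,"grip": 1},
  {"wx": 0,"wy": 0,"wz": 0,"x": -0.4,"y": 0,"z": -0.35,"grip": 1},
  {"wx": 0,"wy": 0,"wz": 0,"x": -0.4,"y": 0,"z": -0.1,"grip": 1},
  {"wx": 0,"wy": 0,"wz": 0,"x": -0.3,"y": 0,"z": 0,"grip": 1},
  {"wx": 0,"wy": 0,"wz": 0,"x": -0.17,"y": 0,"z": 0,"grip": 1},
  {"wx": 0,"wy": 0,"wz": 0,"x": 0,"y": 0,"z": 0,"grip": 1},
])

```text
clock: 5.47
eef_pos: [0.4929, -0.0334, 0.1589]
ee_rot: [1.0, -0.007, 0.0, 0.0]
ft_force: [1.9, 0.9, -0.0]
finger_gap: 0.0853
gripper_force: 0.0
```

```bash
python3 - <<'E'
from h import *
import cv2
st()
w=arm.capture("wrist");cv2.imwrite("pics/w4.png",w[:,:,::-1])
for q in((.075,.03),(.075,-.03),(-.075,-.03),(-.075,.03)): print(proj("wrist",[.55+q[0],-.0362+q[1],.024]))
E
```

```text
5.4667 [ 0.4929 -0.0334  0.1589] [[1.0, -0.014, 0.001], [-0.014, -1.0, 0.0], [0.001, -0.0, -1.0]] F [ 1.9158  0.8968 -0.0062] gap 0.08532544053519076 0.0 q [-0.3078  0.3535  1.5692 -0.0001  1.2183  1.2769]
(np.float64(232.35621861478174), np.float64(7.719155531952339))
(np.float64(322.9453957099897), np.float64(6.286460401649748))
(np.float64(318.6913363790737), np.float64(219.65084893808532))
(np.float64(242.48551183820888), np.float64(220.68669049543962))
```

View pics/w4.png

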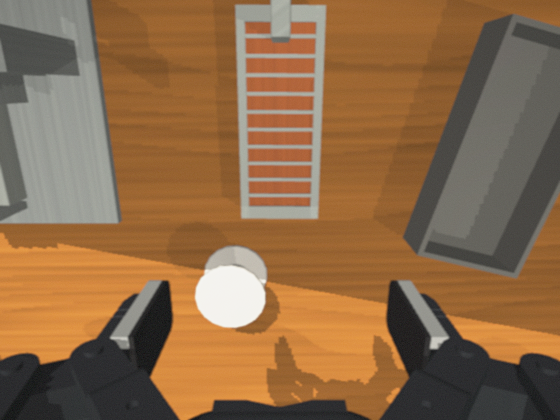

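The cassette is flat at corners (235,5), (326,6), (318,219) and (241,218), with the spool top at (231,296) clear of it. The cradle edge is on the left.

```bash
python3 - <<'E'
from h import *
w=[onz("wrist",*q,.024) for q in((235.5,5),(326,6),(318,218.7),(241.5,218))]
y,t,r=fit([(.075,.03),(.075,-.03),(-.075,-.03),(-.075,.03)],w);y=np.degrees(y);print(y,t,r)
print("spool",onz("wrist",231,296,.042),"cradle nr right corner",onz("wrist",120,221.5,.008),cr(-98,-93,8))
p=t+Ro.from_euler('z',y,degrees=True).apply([-.055,0,0])[:2];print(p);go([p[0],p[1],.004],down(y))
E
```

```text
-1.085650064712834 [ 0.5512 -0.0369] [0.0002 0.0005 0.0002 0.0005]
spool [0.4185 0.0037 0.042 ] cradle nr right corner [0.47   0.0976 0.008 ] [0.4663 0.1001 0.008 ]
[ 0.4962 -0.0359]
shift [0.0198 0.0276 2.0635] rows 3.7118785601960624
turn [ 0.0004 -0.0014  0.0047] rows 0.0414097520099111 | shift after turn [0.023  0.0283 2.0635]
```

Request:
play_rows([
  {"wx": 0,"wy": 0,"wz": 0.005,"x": 0.023,"y": 0.03,"z": 0.4,"grip": 1},
  {"wx": 0,"wy": 0,"wz": 0,"x": 0,"y": 0,"z": 0.5,"grip": 1},
  {"wx": 0,"wy": 0,"wz": 0,"x": 0,"y": 0,"z": 0.5,"grip": 1},
  {"wx": 0,"wy": 0,"wz": 0,"x": 0,"y": 0,"z": 0.4,"grip": 1},
  {"wx": 0,"wy": 0,"wz": 0,"x": 0,"y": 0,"z": 0.2,"grip": 1},
  {"wx": 0,"wy": 0,"wz": 0,"x": 0,"y": 0,"z": 0.075,"grip": 1},
  {"wx": 0,"wy": 0,"wz": 0,"x": 0,"y": 0,"z": 0,"grip": -0.2},
  {"wx": 0,"wy": 0,"wz": 0,"x": 0,"y": 0,"z": 0,"grip": -0.2},
  {"wx": 0,"wy": 0,"wz": 0,"x": 0,"y": 0,"z": 0,"grip": -0.2},
  {"wx": 0,"wy": 0,"wz": 0,"x": 0,"y": 0,"z": 0,"grip": -0.2},
  {"wx": 0,"wy": 0,"wz": 0,"x": 0,"y": 0,"z": 0,"grip": -0.2},
], newtons=100)

```text
clock: 6.43
eef_pos: [0.4977, -0.0363, 0.0038]
ee_rot: [1.0, -0.009, 0.002, 0.0]
ft_force: [-0.2, 0.5, 7.4]
finger_gap: 0.0581
gripper_force: 107.2
```

```bash
python3 -c "
from h import *
st()"
```

```text
6.4333 [ 0.4977 -0.0363  0.0038] [[1.0, -0.019, 0.004], [-0.019, -1.0, 0.001], [0.004, -0.001, -1.0]] F [-0.1508  0.4914  7.4315] gap 0.05806601833040988 107.22391605377197 q [-0.3105  0.5898  1.7346  0.0002  0.8135  1.279 ]
```

Request:
play_rows([
  {"wx": 0,"wy": 0,"wz": 0,"x": 0,"y": 0,"z": -0.15,"grip": -0.2},
  {"wx": 0,"wy": 0,"wz": 0,"x": 0,"y": 0,"z": -0.35,"grip": -0.2},
  {"wx": 0,"wy": 0,"wz": 0,"x": 0,"y": 0,"z": -0.5,"grip": -0.2},
  {"wx": 0,"wy": 0,"wz": 0,"x": 0,"y": 0,"z": -0.5,"grip": -0.2},
  {"wx": 0,"wy": 0,"wz": 0,"x": 0,"y": 0,"z": -0.35,"grip": -0.2},
  {"wx": 0,"wy": 0,"wz": 0,"x": -0.02,"y": -0.3,"z": 0,"grip": -0.2},
  {"wx": 0,"wy": 0,"wz": 0,"x": -0.02,"y": -0.45,"z": 0,"grip": -0.2},
  {"wx": 0,"wy": 0,"wz": 0,"x": -0.03,"y": -0.5,"z": 0,"grip": -0.2},
  {"wx": 0,"wy": 0,"wz": 0,"x": -0.03,"y": -0.5,"z": 0,"grip": -0.2},
  {"wx": 0,"wy": 0,"wz": 0,"x": -0.03,"y": -0.5,"z": 0,"grip": -0.2},
  {"wx": 0,"wy": 0,"wz": 0,"x": -0.02,"y": -0.45,"z": 0,"grip": -0.2},
  {"wx": 0,"wy": 0,"wz": 0,"x": -0.02,"y": -0.35,"z": 0,"grip": -0.2},
  {"wx": 0,"wy": 0,"wz": 0,"x": 0,"y": 0,"z": 0,"grip": -0.2},
  {"wx": 0,"wy": 0,"wz": 0,"x": 0,"y": 0,"z": 0,"grip": -0.2},
])

```text
clock: 7.6
eef_pos: [0.4879, 0.194, 0.1415]
ee_rot: [1.0, -0.008, 0.0, -0.0]
ft_force: [-0.1, -1.1, -2.7]
finger_gap: 0.0578
gripper_force: 107.1
```

```bash
python3 - <<'E'
from h import *
import cv2
st()
w=arm.capture("wrist");cv2.imwrite("pics/w5.png",w[:,:,::-1])
for q in((98,57,8),(98,-93,8),(84,30,73),(59,30,73),(59,12,73),(84,12,73),(84,-12,73),(59,-30,73),(50,34,40),(50,-34,40),(19,-65,86)): print(q,np.round(proj("wrist",cr(*q)),1))
E
```

```text
7.6 [0.4879 0.194  0.1415] [[1.0, -0.016, 0.001], [-0.016, -1.0, -0.0], [0.001, -0.0, -1.0]] F [-0.0725 -1.0893 -2.7138] gap 0.05779519778539852 107.11967825889587 q [ 0.1529  0.4224  1.5118 -0.0002  1.2064  1.7401]
(98, 57, 8) [184.1 -74.3]
(98, -93, 8) [425.7 -75.6]
(84, 30, 73) [210.8 -95.8]
(59, 30, 73) [213.9 -34.2]
(59, 12, 73) [250.8 -34.4]
(84, 12, 73) [249.3 -96. ]
(84, -12, 73) [300.6 -96.3]
(59, -30, 73) [336.8 -34.8]
(50, 34, 40) [217.3   1.2]
(50, -34, 40) [334.6   0.6]
(19, -65, 86) [408.7  51.1]
```

View pics/w5.png

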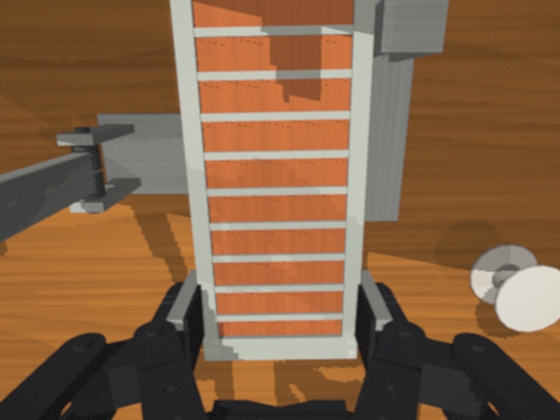

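The cassette covers the claws in this view. Still visible are the base's near-right corner (398,220), the keeper's near edge (383–443,53), and the cassette's near corners at (207,359) and (356,357).

```bash
python3 - <<'E'
from h import *
s=arm.observe();e=s["eef_pos"]
print("base corner",onz("wrist",398,220.5,.008),cr(-98,-93,8))
for q in((-98,-93,8),(-68,131,8),(-22,131,8),(-68,105,72),(-22,105,72)):print(q,np.round(proj("wrist",cr(*q)),1))
z=e[2]+.020
a,b=onz("wrist",205.5,360,z),onz("wrist",357.5,357.5,z);print(a,b,np.linalg.norm(a-b))
R=Ro.from_quat(s["ee_rot"]);print("cass near edge in tool",R.inv().apply((a+b)/2-e),"edge yaw",np.degrees(np.arctan2(a[1]-b[1],a[0]-b[0]))-90)
E
```

```text
base corner [0.467  0.0987 0.008 ] [0.4663 0.1001 0.008 ]
(-98, -93, 8) [396.2 221.3]
(-68, 131, 8) [105.  185.4]
(-22, 131, 8) [ 95.5 123.6]
(-68, 105, 72) [101.2 212.2]
(-22, 105, 72) [ 88.6 134.2]
[0.4659 0.2212 0.1614] [0.466  0.1609 0.1614] 0.060265934607705476
cass near edge in tool [-0.0221  0.0024 -0.02  ] edge yaw 0.088451664332311
```

Request:
play_rows([
  {"wx": 0,"wy": -0.084,"wz": 0,"x": 0,"y": 0,"z": 0,"grip": -0.2},
  {"wx": 0,"wy": -0.083,"wz": 0,"x": 0,"y": 0,"z": 0,"grip": -0.2},
  {"wx": 0,"wy": 0,"wz": 0,"x": 0,"y": 0,"z": 0,"grip": -0.2},
])

```text
clock: 7.9
eef_pos: [0.4899, 0.1914, 0.1408]
ee_rot: [0.996, -0.011, -0.088, -0.001]
ft_force: [0.6, 0.2, -1.6]
finger_gap: 0.0579
gripper_force: 107.1
```

```bash
sed -i 's/\.5656,\.1917/.566,.1917/' h.py; python3 -c "
from h import *
st();go(cr(-80.4,0,62),down(-.8,10))"
```

```text
7.9 [0.4899 0.1914 0.1408] [[0.984, -0.021, -0.176], [-0.022, -1.0, -0.0], [-0.176, 0.004, -0.984]] F [ 0.6135  0.2472 -1.6067] gap 0.05787682230477399 107.0536744594574 q [0.1335 0.4955 1.3961 0.0275 1.4249 1.7195]
shift [ 0.1278 -0.0174  1.044 ] rows 1.8920565687206594
turn [-0.0013  0.0023 -0.0072] rows 0.06405342838938852 | shift after turn [ 0.1255 -0.0178  1.0443]
```

Request:
play_rows([
  {"wx": 0,"wy": 0,"wz": -0.007,"x": 0.03,"y": -0.01,"z": 0.25,"grip": -0.2},
  {"wx": 0,"wy": 0,"wz": 0,"x": 0.04,"y": 0,"z": 0.4,"grip": -0.2},
  {"wx": 0,"wy": 0,"wz": 0,"x": 0.04,"y": 0,"z": 0.25,"grip": -0.2},
  {"wx": 0,"wy": 0,"wz": 0,"x": 0.016,"y": 0,"z": 0.144,"grip": -0.2},
  {"wx": 0,"wy": 0,"wz": 0,"x": 0,"y": 0,"z": 0,"grip": -0.2},
  {"wx": 0,"wy": 0,"wz": 0,"x": 0,"y": 0,"z": 0,"grip": -0.2},
])

```text
clock: 8.4
eef_pos: [0.4839, 0.1931, 0.0624]
ee_rot: [0.996, -0.006, -0.087, -0.001]
ft_force: [-0.1, -0.5, -1.7]
finger_gap: 0.0577
gripper_force: 107.1
```

```bash
sed -i 's/\.566,\.1917/.566,.191/' h.py; python3 - <<'E'
from h import *
import cv2
st();go(cr(-80.4,0,62),down(-.8,10))
w=arm.capture("wrist");t=arm.capture("top");s=arm.capture("scene")
o=np.zeros((600,800,3),np.uint8);o[:300,:400]=cv2.resize(w,(400,300));o[:300,400:]=cv2.resize(s[190:295,290:430],(400,300));o[300:,:400]=cv2.resize(t[165:270,120:260],(400,300))
cv2.imwrite("pics/w6.png",o[:,:,::-1])
E
```

```text
8.4 [0.4839 0.1931 0.0624] [[0.985, -0.012, -0.173], [-0.013, -1.0, -0.001], [-0.173, 0.003, -0.985]] F [-0.1017 -0.5188 -1.6757] gap 0.05772773649615889 107.06496119499207 q [0.1385 0.5826 1.5037 0.0289 1.2272 1.7098]
shift [0.0233 0.0135 0.0018] rows 0.04863877065906
turn [-0.0009 -0.0006  0.0014] rows 0.01456125369761754 | shift after turn [0.0234 0.0135 0.0018]
```

View pics/w6.png

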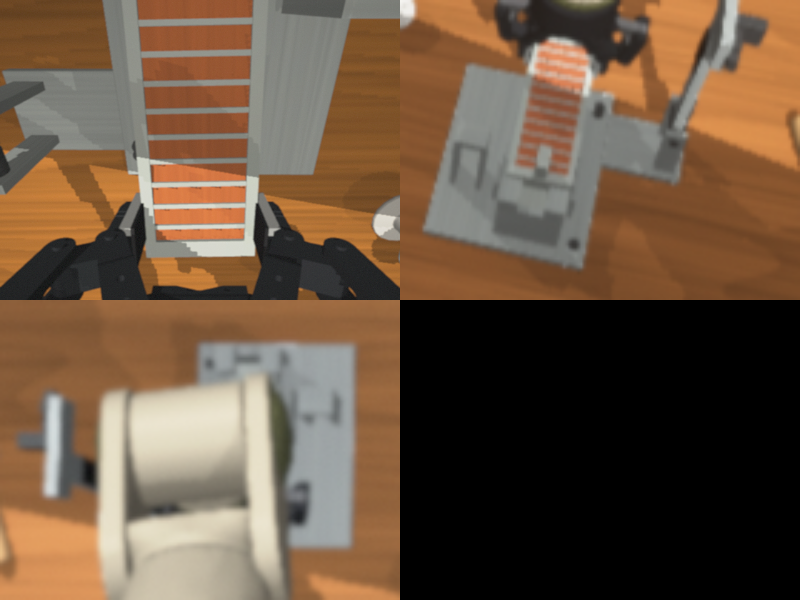

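All 10 views are used, so from here I'll work by numbers. This one shows the cassette tilted, its tab in line with the claw gap and just short of the claws. The base's near corners are at about (182,242) and (440,244) in full wrist pixels.

```bash
python3 - <<'E'
from h import *
a,b=onz("wrist",182,242,.008),onz("wrist",440,243.6,.008);print(a,b,cr(-98,57,8),cr(-98,-93,8))
s=arm.observe();R=Ro.from_quat(s["ee_rot"]);e=s["eef_pos"]
P=e+R.apply([0,0,-.020]);n=R.apply([0,0,1])
for q in((205.5,361),(357,357.5)):
    o,d=ray("wrist",*q);p=o+d*(n@(P-o))/(n@d);print(p,R.inv().apply(p-e))
st()
E
```

```text
[0.4705 0.2485 0.008 ] [0.4677 0.0993 0.008 ] [0.4688 0.2493 0.008 ] [0.4667 0.0994 0.008 ]
[0.4654 0.2216 0.087 ] [-0.0232 -0.0278 -0.02  ]
[0.4663 0.1614 0.0866] [-0.0215  0.0323 -0.02  ]
8.55 [0.4845 0.1936 0.0633] [[0.985, -0.012, -0.171], [-0.012, -1.0, -0.002], [-0.171, 0.004, -0.985]] F [-0.7496  0.5309 -2.5556] gap 0.057630538612618784 107.06437826156616 q [0.1391 0.5817 1.502  0.0291 1.2279 1.7099]
```

Request:
play_rows([
  {"wx": 0,"wy": 0,"wz": 0,"x": 0.007,"y": 0,"z": 0.039,"grip": -0.2},
  {"wx": 0,"wy": 0,"wz": 0,"x": 0.0025,"y": 0,"z": 0.013,"grip": -0.2},
  {"wx": 0,"wy": 0,"wz": 0,"x": 0.0025,"y": 0,"z": 0.013,"grip": -0.2},
  {"wx": 0,"wy": 0,"wz": 0,"x": 0,"y": 0,"z": 0,"grip": -0.2},
])

```text
clock: 8.88
eef_pos: [0.4839, 0.1938, 0.0571]
ee_rot: [0.996, -0.006, -0.087, -0.001]
ft_force: [0.5, 0.1, -0.5]
finger_gap: 0.0577
gripper_force: 107.1
```

Request:
play_rows([
  {"wx": 0,"wy": 0,"wz": 0,"x": 0.0025,"y": 0,"z": 0.013,"grip": -0.2},
  {"wx": 0,"wy": 0,"wz": 0,"x": 0,"y": 0,"z": 0,"grip": -0.2},
])

```text
clock: 9.05
eef_pos: [0.4839, 0.1938, 0.0561]
ee_rot: [0.996, -0.006, -0.087, -0.001]
ft_force: [-0.0, -0.0, -1.2]
finger_gap: 0.0577
gripper_force: 107.1
```

Request:
play_rows([
  {"wx": 0,"wy": 0,"wz": 0,"x": 0.0025,"y": 0,"z": 0.013,"grip": -0.2},
  {"wx": 0,"wy": 0,"wz": 0,"x": 0,"y": 0,"z": 0,"grip": -0.2},
])

```text
clock: 9.22
eef_pos: [0.484, 0.1938, 0.0552]
ee_rot: [0.996, -0.006, -0.087, -0.001]
ft_force: [-1.2, 0.5, 0.6]
finger_gap: 0.0579
gripper_force: 107.3
```

Request:
play_rows([
  {"wx": 0,"wy": 0,"wz": 0,"x": 0.0,"y": 0,"z": -0.009,"grip": -0.2},
  {"wx": 0,"wy": 0,"wz": 0,"x": 0.053,"y": 0,"z": -0.009,"grip": -0.2},
  {"wx": 0,"wy": 0,"wz": 0,"x": 0.053,"y": 0,"z": -0.009,"grip": -0.2},
  {"wx": 0,"wy": 0,"wz": 0,"x": 0.053,"y": 0,"z": -0.009,"grip": -0.2},
  {"wx": 0,"wy": 0,"wz": 0,"x": 0.053,"y": 0,"z": -0.009,"grip": -0.2},
  {"wx": 0,"wy": 0,"wz": 0,"x": 0.053,"y": 0,"z": -0.009,"grip": -0.2},
  {"wx": 0,"wy": 0,"wz": 0,"x": 0,"y": 0,"z": 0,"grip": -0.2},
])

```text
clock: 9.8
eef_pos: [0.5052, 0.1935, 0.0556]
ee_rot: [0.996, -0.006, -0.087, -0.001]
ft_force: [0.6, -0.4, -0.7]
finger_gap: 0.0577
gripper_force: 107.3
```

Request:
play_rows([
  {"wx": 0,"wy": 0,"wz": 0,"x": 0.026,"y": 0,"z": -0.005,"grip": -0.2},
  {"wx": 0,"wy": 0,"wz": 0,"x": 0.026,"y": 0,"z": -0.005,"grip": -0.2},
  {"wx": 0,"wy": 0,"wz": 0,"x": 0,"y": 0,"z": 0,"grip": -0.2},
])

```text
clock: 10.05
eef_pos: [0.5085, 0.1935, 0.0558]
ee_rot: [0.996, -0.006, -0.087, -0.001]
ft_force: [-0.5, 0.5, -0.4]
finger_gap: 0.0578
gripper_force: 107.3
```

Request:
play_rows([
  {"wx": 0,"wy": 0,"wz": 0,"x": 0.02,"y": 0,"z": -0.004,"grip": -0.2},
  {"wx": 0,"wy": 0,"wz": 0,"x": 0.02,"y": 0,"z": -0.004,"grip": -0.2},
  {"wx": 0,"wy": 0,"wz": 0,"x": 0,"y": 0,"z": 0,"grip": -0.2},
])

```text
clock: 10.3
eef_pos: [0.5115, 0.1935, 0.0558]
ee_rot: [0.996, -0.006, -0.087, -0.001]
ft_force: [0.7, 0.0, -0.2]
finger_gap: 0.0577
gripper_force: 107.3
```

Request:
play_rows([
  {"wx": 0,"wy": 0,"wz": 0,"x": 0.013,"y": 0,"z": -0.002,"grip": -0.2},
  {"wx": 0,"wy": 0,"wz": 0,"x": 0.007,"y": 0,"z": -0.001,"grip": -0.2},
  {"wx": 0,"wy": 0,"wz": 0,"x": 0,"y": 0,"z": 0,"grip": -0.2},
])

```text
clock: 10.55
eef_pos: [0.5127, 0.1935, 0.0558]
ee_rot: [0.996, -0.006, -0.087, -0.001]
ft_force: [-0.8, 0.5, -0.0]
finger_gap: 0.0575
gripper_force: 107.3
```

Request:
play_rows([
  {"wx": 0,"wy": 0,"wz": 0,"x": 0.013,"y": 0,"z": -0.002,"grip": -0.2},
  {"wx": 0,"wy": 0,"wz": 0,"x": 0,"y": 0,"z": 0,"grip": -0.2},
])

```text
clock: 10.72
eef_pos: [0.5129, 0.1935, 0.0557]
ee_rot: [0.996, -0.006, -0.089, -0.001]
ft_force: [-4.7, -0.0, 0.8]
finger_gap: 0.0578
gripper_force: 107.3
```

Wall contact came at about 5 N, where the model predicts it. Now I'll swing the near end down.

Request:
play_rows([
  {"wx": 0,"wy": 0.021,"wz": 0,"x": 0.003,"y": 0,"z": 0.037,"grip": -0.2},
  {"wx": 0,"wy": 0.021,"wz": 0,"x": 0.005,"y": 0,"z": 0.037,"grip": -0.2},
  {"wx": 0,"wy": 0.021,"wz": 0,"x": 0.005,"y": 0,"z": 0.037,"grip": -0.2},
  {"wx": 0,"wy": 0.021,"wz": 0,"x": 0.004,"y": 0,"z": 0.037,"grip": -0.2},
  {"wx": 0,"wy": 0,"wz": 0,"x": 0,"y": 0,"z": 0,"grip": -0.2},
])

```text
clock: 11.13
eef_pos: [0.513, 0.1935, 0.0444]
ee_rot: [0.999, -0.006, -0.043, -0.001]
ft_force: [-1.2, -0.6, -0.1]
finger_gap: 0.0578
gripper_force: 107.3
```

Request:
play_rows([
  {"wx": 0,"wy": 0.021,"wz": 0,"x": 0.003,"y": 0,"z": 0.037,"grip": -0.2},
  {"wx": 0,"wy": 0.021,"wz": 0,"x": 0.002,"y": 0,"z": 0.037,"grip": -0.2},
  {"wx": 0,"wy": 0,"wz": 0,"x": 0,"y": 0,"z": 0,"grip": -0.2},
])

```text
clock: 11.38
eef_pos: [0.5132, 0.1935, 0.0389]
ee_rot: [1.0, -0.006, -0.021, -0.001]
ft_force: [-0.5, -0.5, 1.2]
finger_gap: 0.0579
gripper_force: 107.2
```

```bash
python3 -c "
from h import *
st();go(np.array([.5125,.1925,.0335]),down(-.8,0))"
```

```text
11.3833 [0.5132 0.1935 0.0389] [[0.999, -0.011, -0.043], [-0.012, -1.0, -0.001], [-0.043, 0.002, -0.999]] F [-0.4755 -0.4745  1.2066] gap 0.05787044450408397 107.24771618843079 q [0.141  0.6057 1.5329 0.0089 1.0452 1.7187]
shift [-0.0062  0.0137  0.0727] rows 0.13351805392172827
turn [-0.0011  0.0409  0.0023] rows 0.3431379953311878 | shift after turn [-0.0093  0.0136  0.0724]
```

Very low forces. I'll finish the swing, press lightly to confirm it is home, then release.

Request:
play_rows([
  {"wx": 0,"wy": 0.021,"wz": 0,"x": -0.003,"y": 0,"z": 0.035,"grip": -0.2},
  {"wx": 0,"wy": 0.02,"wz": 0,"x": -0.004,"y": 0,"z": 0.035,"grip": -0.2},
  {"wx": 0,"wy": 0,"wz": 0,"x": 0,"y": 0,"z": 0.005,"grip": -0.2},
  {"wx": 0,"wy": 0,"wz": 0,"x": 0,"y": 0,"z": 0,"grip": -0.2},
])

```text
clock: 11.72
eef_pos: [0.5132, 0.1935, 0.0339]
ee_rot: [1.0, -0.006, 0.0, -0.001]
ft_force: [0.4, 0.2, 1.8]
finger_gap: 0.058
gripper_force: 107.4
```

Request:
play_rows([
  {"wx": 0,"wy": 0,"wz": 0,"x": 0,"y": 0,"z": 0.01,"grip": -0.2},
  {"wx": 0,"wy": 0,"wz": 0,"x": 0,"y": 0,"z": 0,"grip": -0.2},
])

```text
clock: 11.88
eef_pos: [0.5133, 0.1935, 0.0338]
ee_rot: [1.0, -0.006, 0.0, -0.001]
ft_force: [-2.5, -1.3, 10.2]
finger_gap: 0.0579
gripper_force: 108.4
```

The cassette is on the deck at the expected height. I'll release and lift clear.

Request:
play_rows([
  {"wx": 0,"wy": 0,"wz": 0,"x": 0,"y": 0,"z": -0.008,"grip": 1},
  {"wx": 0,"wy": 0,"wz": 0,"x": 0,"y": 0,"z": 0,"grip": 1},
  {"wx": 0,"wy": 0,"wz": 0,"x": 0,"y": 0,"z": 0,"grip": 1},
  {"wx": 0,"wy": 0,"wz": 0,"x": 0,"y": 0,"z": 0,"grip": 1},
  {"wx": 0,"wy": 0,"wz": 0,"x": 0,"y": 0,"z": -0.25,"grip": 1},
  {"wx": 0,"wy": 0,"wz": 0,"x": 0,"y": 0,"z": -0.4,"grip": 1},
  {"wx": 0,"wy": 0,"wz": 0,"x": 0,"y": 0,"z": -0.5,"grip": -1},
  {"wx": 0,"wy": 0,"wz": 0,"x": 0,"y": 0,"z": -0.5,"grip": -1},
  {"wx": 0,"wy": 0,"wz": 0,"x": 0,"y": 0,"z": -0.5,"grip": -1},
  {"wx": 0,"wy": 0,"wz": 0,"x": 0,"y": 0,"z": -0.5,"grip": -1},
  {"wx": 0,"wy": 0,"wz": 0,"x": 0,"y": 0,"z": -0.5,"grip": -1},
  {"wx": 0,"wy": 0,"wz": 0,"x": 0,"y": 0,"z": -0.5,"grip": -1},
  {"wx": 0,"wy": 0,"wz": 0,"x": 0,"y": 0,"z": -0.5,"grip": -1},
  {"wx": 0,"wy": 0,"wz": 0,"x": 0,"y": 0,"z": -0.3,"grip": -1},
  {"wx": 0,"wy": 0,"wz": 0,"x": 0,"y": 0,"z": 0,"grip": -1},
])

```text
clock: 13.13
eef_pos: [0.5134, 0.1932, 0.3722]
ee_rot: [1.0, -0.006, 0.005, -0.001]
ft_force: [0.2, 0.5, 1.1]
finger_gap: -0.0
gripper_force: 0.0
```

```bash
python3 - <<'E'
from h import *
import cv2
st()
w=arm.capture("wrist");cv2.imwrite("pics/w7.png",w[:,:,::-1])
h=cv2.cvtColor(w,cv2.COLOR_RGB2HSV)
m=cv2.inRange(h,(0,120,60),(14,255,255));m=cv2.morphologyEx(m,cv2.MORPH_CLOSE,np.ones((15,15)))
n,l,sx,c=cv2.connectedComponentsWithStats(m)
for i in range(1,n):
    if sx[i,4]>500: print(sx[i],c[i])
for q in((-75,30,54),(-75,-30,54),(75,30,54),(75,-30,54),(0,0,54)): print(q,np.round(proj("wrist",cr(*q)),1))
go(cr(-52,158,360))
E
```

```text
13.1333 [0.5134 0.1932 0.3722] [[1.0, -0.012, 0.009], [-0.012, -1.0, -0.003], [0.009, 0.003, -1.0]] F [0.1825 0.4543 1.096 ] gap -1.9290286765321145e-05 0.0 q [0.1434 0.318  0.9962 0.0014 1.8181 1.7262]
[     0      0    560    420 162765] [284.2004 188.9074]
[ 258   56   41  111 4057] [278.7651 112.7828]
[270 366  19  41 634] [278.9621 387.317 ]
(-75, 30, 54) [255.4 173.8]
(-75, -30, 54) [303.5 173.9]
(75, 30, 54) [253.1  43. ]
(75, -30, 54) [306.5  43.1]
(0, 0, 54) [279.6 111.8]
shift [ 0.0161 -2.088   0.1257] rows 3.762363395589021
```

The core's centre is within about 1 mm of home. Now I'll move behind the gate.

Request:
play_rows([
  {"wx": 0,"wy": 0,"wz": 0,"x": 0.004,"y": -0.3,"z": 0,"grip": -1},
  {"wx": 0,"wy": 0,"wz": 0,"x": 0.003,"y": -0.45,"z": 0,"grip": -1},
  {"wx": 0,"wy": 0,"wz": 0,"x": 0.003,"y": -0.5,"z": 0,"grip": -1},
  {"wx": 0,"wy": 0,"wz": 0,"x": 0.003,"y": -0.5,"z": 0,"grip": -1},
  {"wx": 0,"wy": 0,"wz": 0,"x": 0.003,"y": -0.34,"z": 0,"grip": -1},
  {"wx": 0,"wy": 0,"wz": 0,"x": 0,"y": -0.1,"z": 0,"grip": -1},
  {"wx": 0,"wy": 0,"wz": 0,"x": 0,"y": 0,"z": 0,"grip": -1},
  {"wx": 0,"wy": 0,"wz": 0,"x": 0,"y": 0,"z": 0,"grip": -1},
])

```text
clock: 13.85
eef_pos: [0.5159, 0.3567, 0.3662]
ee_rot: [1.0, -0.006, -0.001, -0.0]
ft_force: [0.6, -0.8, -0.4]
finger_gap: 0.0
gripper_force: 0.0
```

```bash
python3 - <<'E'
from h import *
import cv2
st();go(cr(-52,160,238),down(-.8))
w=arm.capture("wrist");cv2.imwrite("pics/w8.png",w[:,:,::-1])
t=arm.capture("top");cv2.imwrite("pics/t8.png",t[:,:,::-1])
for q in((-71,125,261),(-33,125,261),(7,125,261)):print(np.round(proj("wrist",cr(*q)),1))
E
```

```text
13.85 [0.5159 0.3567 0.3662] [[1.0, -0.012, -0.002], [-0.012, -1.0, -0.0], [-0.002, 0.0, -1.0]] F [ 0.5795 -0.8386 -0.4284] gap 4.6242044345019724e-05 0.0 q [0.4162 0.4869 0.7466 0.0009 1.9096 1.999 ]
shift [0.0084 0.0669 1.7087] rows 3.075538434751514
turn [-0.0001  0.0017  0.0021] rows 0.02255693042947136 | shift after turn [0.0055 0.0668 1.7087]
[332.  232.6]
[334.5 180.8]
[337.4 120.7]
```

Request:
play_rows([
  {"wx": 0,"wy": 0,"wz": 0,"x": 0.005,"y": 0,"z": 0.3,"grip": -1},
  {"wx": 0,"wy": 0,"wz": 0,"x": 0,"y": 0,"z": 0.5,"grip": -1},
  {"wx": 0,"wy": 0,"wz": 0,"x": 0,"y": 0,"z": 0.5,"grip": -1},
  {"wx": 0,"wy": 0,"wz": 0,"x": 0,"y": 0,"z": 0.3,"grip": -1},
  {"wx": 0,"wy": 0,"wz": 0,"x": 0,"y": 0,"z": 0.11,"grip": -1},
  {"wx": 0,"wy": 0,"wz": 0,"x": 0,"y": 0.1,"z": 0,"grip": -1},
  {"wx": 0,"wy": 0,"wz": 0,"x": 0,"y": 0.1,"z": 0,"grip": -1},
  {"wx": 0,"wy": 0,"wz": 0,"x": 0,"y": 0,"z": 0,"grip": -1},
])

```text
clock: 14.62
eef_pos: [0.517, 0.3409, 0.2414]
ee_rot: [1.0, -0.007, 0.002, -0.001]
ft_force: [0.1, 0.0, 0.7]
finger_gap: -0.0001
gripper_force: 0.0
```

Request:
play_rows([
  {"wx": 0,"wy": 0,"wz": 0,"x": 0,"y": 0.06,"z": 0,"grip": -1},
  {"wx": 0,"wy": 0,"wz": 0,"x": 0,"y": 0.06,"z": 0,"grip": -1},
  {"wx": 0,"wy": 0,"wz": 0,"x": 0,"y": 0.06,"z": 0,"grip": -1},
  {"wx": 0,"wy": 0,"wz": 0,"x": 0,"y": 0,"z": 0,"grip": -1},
])

```text
clock: 14.95
eef_pos: [0.5162, 0.3288, 0.2401]
ee_rot: [1.0, -0.006, 0.001, -0.001]
ft_force: [-0.1, 4.7, 2.2]
finger_gap: -0.0001
gripper_force: 2.0
```

```bash
python3 - <<'E'
from h import *
th=np.r_[np.linspace(1.57,.1,20),.0];r=np.r_[np.linspace(178,192,20),192];h=12
y=115-r*np.cos(th)+5*np.sin(th)+h;z=62+r*np.sin(th)+5*np.cos(th)
y+=137.1-y[0];z+=240-z[0]
d=np.c_[-np.diff(y),-np.diff(z)]/75
print(np.c_[th[1:],y[1:],z[1:],d].round(3))
E
```

```text
[[  1.493 123.27  240.578   0.184  -0.008]
 [  1.415 109.38  240.078   0.185   0.007]
 [  1.338  95.514 238.495   0.185   0.021]
 [  1.261  81.757 235.83    0.183   0.036]
 [  1.183  68.194 232.09    0.181   0.05 ]
 [  1.106  54.908 227.29    0.177   0.064]
 [  1.028  41.983 221.449   0.172   0.078]
 [  0.951  29.501 214.596   0.166   0.091]
 [  0.874  17.541 206.763   0.159   0.104]
 [  0.796   6.179 197.991   0.151   0.117]
 [  0.719  -4.509 188.326   0.143   0.129]
 [  0.642 -14.455 177.82    0.133   0.14 ]
 [  0.564 -23.591 166.529   0.122   0.151]
 [  0.487 -31.855 154.516   0.11    0.16 ]
 [  0.409 -39.191 141.85    0.098   0.169]
 [  0.332 -45.547 128.601   0.085   0.177]
 [  0.255 -50.876 114.846   0.071   0.183]
 [  0.177 -55.139 100.664   0.057   0.189]
 [  0.1   -58.3    86.139   0.042   0.194]
 [  0.    -59.758  66.996   0.019   0.255]]
```

Request:
play_rows([
  {"wx": 0,"wy": 0,"wz": 0,"x": 0,"y": 0.184,"z": -0.008,"grip": -1},
  {"wx": 0,"wy": 0,"wz": 0,"x": 0,"y": 0.185,"z": 0.007,"grip": -1},
  {"wx": 0,"wy": 0,"wz": 0,"x": 0,"y": 0.185,"z": 0.021,"grip": -1},
  {"wx": 0,"wy": 0,"wz": 0,"x": 0,"y": 0.183,"z": 0.036,"grip": -1},
  {"wx": 0,"wy": 0,"wz": 0,"x": 0,"y": 0.181,"z": 0.05,"grip": -1},
  {"wx": 0,"wy": 0,"wz": 0,"x": 0,"y": 0.177,"z": 0.064,"grip": -1},
  {"wx": 0,"wy": 0,"wz": 0,"x": 0,"y": 0.172,"z": 0.078,"grip": -1},
  {"wx": 0,"wy": 0,"wz": 0,"x": 0,"y": 0.166,"z": 0.091,"grip": -1},
  {"wx": 0,"wy": 0,"wz": 0,"x": 0,"y": 0.159,"z": 0.104,"grip": -1},
  {"wx": 0,"wy": 0,"wz": 0,"x": 0,"y": 0,"z": 0,"grip": -1},
])

```text
clock: 15.78
eef_pos: [0.5141, 0.2087, 0.2047]
ee_rot: [1.0, -0.006, -0.001, -0.001]
ft_force: [0.1, 7.5, 1.6]
finger_gap: 0.0001
gripper_force: 3.2
```

```bash
python3 -c "
from h import *
st();go(cr(-52,17.5,206.5),down(-.8))"
```

```text
15.7833 [0.5141 0.2087 0.2047] [[1.0, -0.013, -0.002], [-0.013, -1.0, -0.002], [-0.002, 0.002, -1.0]] F [0.1246 7.4904 1.5827] gap 0.00012320204459790815 3.220017884450499 q [0.1712 0.4098 1.33   0.0024 1.4031 1.7546]
shift [ 0.0021 -0.0065 -0.0245] rows 0.045662824642985246
turn [-0.002   0.0017  0.0009] rows 0.023046237859826506 | shift after turn [ 0.0021 -0.0064 -0.0245]
```

Request:
play_rows([
  {"wx": 0,"wy": 0,"wz": 0,"x": 0,"y": 0.15,"z": 0.095,"grip": -1},
  {"wx": 0,"wy": 0,"wz": 0,"x": 0,"y": 0.143,"z": 0.129,"grip": -1},
  {"wx": 0,"wy": 0,"wz": 0,"x": 0,"y": 0.133,"z": 0.14,"grip": -1},
  {"wx": 0,"wy": 0,"wz": 0,"x": 0,"y": 0.122,"z": 0.151,"grip": -1},
  {"wx": 0,"wy": 0,"wz": 0,"x": 0,"y": 0.11,"z": 0.16,"grip": -1},
  {"wx": 0,"wy": 0,"wz": 0,"x": 0,"y": 0.098,"z": 0.169,"grip": -1},
  {"wx": 0,"wy": 0,"wz": 0,"x": 0,"y": 0.085,"z": 0.177,"grip": -1},
  {"wx": 0,"wy": 0,"wz": 0,"x": 0,"y": 0.071,"z": 0.183,"grip": -1},
  {"wx": 0,"wy": 0,"wz": 0,"x": 0,"y": 0.057,"z": 0.189,"grip": -1},
  {"wx": 0,"wy": 0,"wz": 0,"x": 0,"y": 0.045,"z": 0.1,"grip": -1},
  {"wx": 0,"wy": 0,"wz": 0,"x": 0,"y": 0,"z": 0,"grip": -1},
])

```text
clock: 16.7
eef_pos: [0.5139, 0.1344, 0.0934]
ee_rot: [1.0, -0.006, 0.0, -0.001]
ft_force: [-2.2, 6.5, 8.8]
finger_gap: 0.0
gripper_force: 4.8
```

```bash
python3 -c "
from h import *
st();go(cr(-50,-64,67),down(-.8))"
```

```text
16.7 [0.5139 0.1344 0.0934] [[1.0, -0.012, 0.0], [-0.012, -1.0, -0.003], [0.0, 0.003, -1.0]] F [-2.153   6.4655  8.8271] gap 2.9069234003237247e-05 4.813405793393031 q [0.0314 0.4916 1.5568 0.0031 1.0928 1.6129]
shift [0.0176 0.0905 0.3513] rows 0.6531555378927455
turn [-0.0026 -0.0003  0.0018] rows 0.02701775558570362 | shift after turn [0.0179 0.0895 0.3515]
```

Request:
play_rows([
  {"wx": 0,"wy": 0,"wz": 0,"x": 0,"y": 0.03,"z": 0.12,"grip": -1},
  {"wx": 0,"wy": 0,"wz": 0,"x": 0,"y": 0.02,"z": 0.12,"grip": -1},
  {"wx": 0,"wy": 0,"wz": 0,"x": 0,"y": 0,"z": 0.07,"grip": -1},
  {"wx": 0,"wy": 0,"wz": 0,"x": 0,"y": 0,"z": 0.04,"grip": -1},
  {"wx": 0,"wy": 0,"wz": 0,"x": 0,"y": 0,"z": 0,"grip": -1},
])

```text
clock: 17.12
eef_pos: [0.5144, 0.1307, 0.0682]
ee_rot: [1.0, -0.006, 0.001, -0.001]
ft_force: [-1.6, 4.7, 11.4]
finger_gap: 0.0004
gripper_force: 5.3
```

Request:
play_rows([
  {"wx": 0,"wy": 0,"wz": 0,"x": 0,"y": 0,"z": 0.02,"grip": -1},
  {"wx": 0,"wy": 0,"wz": 0,"x": 0,"y": 0,"z": 0,"grip": -1},
])

```text
clock: 17.28
eef_pos: [0.5144, 0.1307, 0.0671]
ee_rot: [1.0, -0.006, 0.001, -0.001]
ft_force: [-0.7, 3.3, 10.6]
finger_gap: -0.0
gripper_force: 5.3
```

Request:
play_rows([
  {"wx": 0,"wy": 0,"wz": 0,"x": 0,"y": 0,"z": 0.015,"grip": -1},
  {"wx": 0,"wy": 0,"wz": 0,"x": 0,"y": 0,"z": 0.01,"grip": -1},
  {"wx": 0,"wy": 0,"wz": 0,"x": 0,"y": 0,"z": 0,"grip": -1},
])

```text
clock: 17.53
eef_pos: [0.5145, 0.1306, 0.0665]
ee_rot: [1.0, -0.006, 0.002, -0.001]
ft_force: [-4.7, 3.7, 21.3]
finger_gap: -0.0
gripper_force: 10.7
```

The gate is on its hard stop (21 N at z 66.5 mm). I'll press slightly more and slide towards +x.

Request:
play_rows([
  {"wx": 0,"wy": 0,"wz": 0,"x": 0,"y": 0,"z": 0.012,"grip": -1},
  {"wx": 0,"wy": 0,"wz": 0,"x": 0.04,"y": 0,"z": 0,"grip": -1},
  {"wx": 0,"wy": 0,"wz": 0,"x": 0.04,"y": 0,"z": 0,"grip": -1},
  {"wx": 0,"wy": 0,"wz": 0,"x": 0.04,"y": 0,"z": 0,"grip": -1},
  {"wx": 0,"wy": 0,"wz": 0,"x": 0.04,"y": 0,"z": 0,"grip": -1},
  {"wx": 0,"wy": 0,"wz": 0,"x": 0,"y": 0,"z": 0,"grip": -1},
])

```text
clock: 18.03
eef_pos: [0.5225, 0.1305, 0.0657]
ee_rot: [1.0, -0.005, -0.003, -0.0]
ft_force: [-22.6, 0.2, 36.6]
finger_gap: -0.0
gripper_force: 18.9
```

Request:
play_rows([
  {"wx": 0,"wy": 0,"wz": 0,"x": 0.04,"y": 0,"z": 0,"grip": -1},
  {"wx": 0,"wy": 0,"wz": 0,"x": 0.04,"y": 0,"z": 0,"grip": -1},
  {"wx": 0,"wy": 0,"wz": 0,"x": 0.04,"y": 0,"z": 0,"grip": -1},
  {"wx": 0,"wy": 0,"wz": 0,"x": 0,"y": 0,"z": 0,"grip": -1},
])

```text
clock: 18.37
eef_pos: [0.5314, 0.1303, 0.0657]
ee_rot: [1.0, -0.005, -0.003, -0.0]
ft_force: [-22.3, 0.9, 36.4]
finger_gap: 0.0004
gripper_force: 18.7
```

Request:
play_rows([
  {"wx": 0,"wy": 0,"wz": 0,"x": 0.04,"y": 0,"z": -0.005,"grip": -1},
  {"wx": 0,"wy": 0,"wz": 0,"x": 0.04,"y": 0,"z": 0,"grip": -1},
  {"wx": 0,"wy": 0,"wz": 0,"x": 0.04,"y": 0,"z": 0,"grip": -1},
  {"wx": 0,"wy": 0,"wz": 0,"x": 0,"y": 0,"z": 0,"grip": -1},
])

```text
clock: 18.7
eef_pos: [0.5406, 0.1302, 0.0659]
ee_rot: [1.0, -0.005, -0.003, -0.0]
ft_force: [-20.9, 0.1, 32.7]
finger_gap: -0.0
gripper_force: 17.1
```

Request:
play_rows([
  {"wx": 0,"wy": 0,"wz": 0,"x": 0.035,"y": 0,"z": 0,"grip": -1},
  {"wx": 0,"wy": 0,"wz": 0,"x": 0.035,"y": 0,"z": 0,"grip": -1},
  {"wx": 0,"wy": 0,"wz": 0,"x": 0,"y": 0,"z": 0,"grip": -1},
])

```text
clock: 18.95
eef_pos: [0.5458, 0.1302, 0.0659]
ee_rot: [1.0, -0.005, -0.003, -0.0]
ft_force: [-22.0, 0.3, 31.9]
finger_gap: 0.0001
gripper_force: 17.0
```

Request:
play_rows([
  {"wx": 0,"wy": 0,"wz": 0,"x": 0.027,"y": 0,"z": 0,"grip": -1},
  {"wx": 0,"wy": 0,"wz": 0,"x": 0,"y": 0,"z": 0,"grip": -1},
])

```text
clock: 19.12
eef_pos: [0.5468, 0.1302, 0.0658]
ee_rot: [1.0, -0.005, -0.004, -0.0]
ft_force: [-25.5, 0.3, 34.3]
finger_gap: 0.0001
gripper_force: 24.1
```

Request:
play_rows([
  {"wx": 0,"wy": 0,"wz": 0,"x": 0.02,"y": 0,"z": 0,"grip": -1},
  {"wx": 0,"wy": 0,"wz": 0,"x": 0,"y": 0,"z": 0,"grip": -1},
])

```text
clock: 19.28
eef_pos: [0.5469, 0.1302, 0.0657]
ee_rot: [1.0, -0.005, -0.006, -0.0]
ft_force: [-30.7, -0.6, 37.6]
finger_gap: -0.0002
gripper_force: 26.2
```

The bolt stopped at full travel: its block face is at about x -7, as predicted. I'll back off and lift slowly.

Request:
play_rows([
  {"wx": 0,"wy": 0,"wz": 0,"x": -0.06,"y": 0,"z": 0,"grip": -1},
  {"wx": 0,"wy": 0,"wz": 0,"x": 0,"y": 0,"z": -0.04,"grip": -1},
  {"wx": 0,"wy": 0,"wz": 0,"x": 0,"y": 0,"z": -0.04,"grip": -1},
  {"wx": 0,"wy": 0,"wz": 0,"x": 0,"y": 0,"z": -0.05,"grip": -1},
  {"wx": 0,"wy": 0,"wz": 0,"x": 0,"y": 0,"z": 0,"grip": -1},
  {"wx": 0,"wy": 0,"wz": 0,"x": 0,"y": 0,"z": 0,"grip": -1},
])

```text
clock: 19.78
eef_pos: [0.5466, 0.1298, 0.0734]
ee_rot: [1.0, -0.006, -0.002, -0.0]
ft_force: [-8.2, 0.5, 5.1]
finger_gap: -0.0001
gripper_force: 3.8
```

Request:
play_rows([
  {"wx": 0,"wy": 0,"wz": 0,"x": -0.05,"y": 0,"z": 0,"grip": -1},
  {"wx": 0,"wy": 0,"wz": 0,"x": -0.05,"y": 0,"z": 0,"grip": -1},
  {"wx": 0,"wy": 0,"wz": 0,"x": 0,"y": 0,"z": 0,"grip": -1},
])

```text
clock: 20.03
eef_pos: [0.5399, 0.1297, 0.0732]
ee_rot: [1.0, -0.006, 0.0, -0.0]
ft_force: [-0.3, -0.7, -0.2]
finger_gap: -0.0001
gripper_force: 0.0
```

Request:
play_rows([
  {"wx": 0,"wy": 0,"wz": 0,"x": 0,"y": 0,"z": -0.2,"grip": -1},
  {"wx": 0,"wy": 0,"wz": 0,"x": 0,"y": 0,"z": -0.4,"grip": -1},
  {"wx": 0,"wy": 0,"wz": 0,"x": 0,"y": 0,"z": -0.5,"grip": -1},
  {"wx": 0,"wy": 0,"wz": 0,"x": 0,"y": 0,"z": -0.5,"grip": -1},
  {"wx": 0,"wy": 0,"wz": 0,"x": 0,"y": 0,"z": -0.5,"grip": -1},
  {"wx": 0,"wy": 0,"wz": 0,"x": -0.2,"y": 0.3,"z": -0.3,"grip": -1},
  {"wx": 0,"wy": 0,"wz": 0,"x": -0.2,"y": 0.3,"z": 0,"grip": -1},
  {"wx": 0,"wy": 0,"wz": 0,"x": 0,"y": 0,"z": 0,"grip": -1},
  {"wx": 0,"wy": 0,"wz": 0,"x": 0,"y": 0,"z": 0,"grip": -1},
])

```text
clock: 20.78
eef_pos: [0.5096, 0.0841, 0.2536]
ee_rot: [1.0, -0.007, 0.001, -0.001]
ft_force: [-1.1, -0.2, 0.3]
finger_gap: 0.0001
gripper_force: 0.0
```

```bash
python3 - <<'E'
from h import *
import cv2
st()
a=cv2.imread("pics/scene0.png");s=arm.capture("scene")[:,:,::-1]
cv2.imwrite("pics/s9.png",s)
d=cv2.absdiff(a,s).max(2);m=(d>45).astype(np.uint8)
n,l,x,c=cv2.connectedComponentsWithStats(cv2.morphologyEx(m,cv2.MORPH_CLOSE,np.ones((5,5))))
for i in range(1,n):
    if x[i,4]>40: print(x[i],c[i].round())
for k,q in {"upright paddle":cr(-32,120,242),"shut paddle":cr(-32,-65,67),"block shot":cr(-1,-65,93),"block drawn":cr(-27,-65,93)}.items(): 
    u,v=np.round(proj("scene",q)).astype(int);print(k,(u,v),a[v-2:v+3,u-2:u+3].mean((0,1)).round(),s[v-2:v+3,u-2:u+3].mean((0,1)).round())
h=cv2.cvtColor(s,cv2.COLOR_BGR2HSV)[205:285,295:370]
m=cv2.inRange(h,(4,110,60),(16,255,255));n,l,x,c=cv2.connectedComponentsWithStats(m);print([(x[i]+[295,205,0,0,0]).tolist() for i in range(1,n) if x[i,4]>25])
for q in((-63,20,54),(-63,-20,54),(50,20,54),(50,-20,54)):print(np.round(proj("scene",cr(*q))))
E
```

```text
20.7833 [0.5096 0.0841 0.2536] [[1.0, -0.013, 0.001], [-0.013, -1.0, -0.001], [0.001, 0.001, -1.0]] F [-1.0921 -0.1672  0.2775] gap 0.0001493870909481856 0.0 q [-0.0665  0.3053  1.3473  0.0012  1.4879  1.5176]
[ 100    0  108   74 2221] [152.  37.]
[  227     0   197   170 14910] [328.  64.]
[ 334  171   85   64 1354] [384. 207.]
[186 180  45  41 647] [207. 201.]
[315 207  15   9  85] [322. 211.]
[313 223  10  10  85] [318. 228.]
[330 224  22  38 506] [340. 241.]
upright paddle (np.int64(402), np.int64(197)) [128. 133. 135.] [ 78. 141. 216.]
shut paddle (np.int64(318), np.int64(221)) [122. 125. 123.] [122. 126. 124.]
block shot (np.int64(317), np.int64(225)) [133. 136. 134.] [56. 59. 63.]
block drawn (np.int64(319), np.int64(217)) [121. 125. 123.] [142. 146. 144.]
[[295, 205, 75, 80, 1716], [334, 229, 17, 5, 36], [334, 233, 17, 5, 37], [333, 237, 17, 5, 40], [332, 241, 17, 5, 37], [331, 244, 18, 6, 42], [354, 249, 16, 36, 442]]
[351. 221.]
[336. 218.]
[344. 256.]
[329. 253.]
```

```bash
python3 -c "
from cell import arm
print(arm.hand_in())"
```

```text
the job is handed in; nothing more can be done
None
```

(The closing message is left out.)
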